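# Stock the table caddy and show it to the check camera

## Robot

A 6-joint arm with a two-finger parallel gripper is mounted at the origin on a cart in front of the work surface, level with it; the furniture and walls round the work are solid. World frame = base frame: x ahead of the robot, y to its left, z up, the work surface at z = 0. Lengths are in m, angles in rad, forces in N, time in s.
With the tool pointing down it reaches from about 0.35 to 0.975 m from the base axis. Payload 4.9 kg.
Tool frame: the origin (TCP) lies on the centre line of the jaws, within the pads' length; the fingertips stand manip.tip_reach ahead of it and the grasp point (between the pads) is the TCP (manip.tip_reach is the distance from the TCP to the fingertips, in m); z points along the fingers, y is the line along which they close (so a half turn about z gives the same grasp; the last joint's range is limited). The gripper opens to 85 mm and grips with 20 to 120 N. Pads are 22 mm wide; open, the fingers measure 114 mm over their backs; the gripper's body (76 mm by 85 mm) begins 54 mm behind the grasp point. The pads swing forward as they close: fully open they stand 13 mm farther back than shut.
Start: joints at [1.105, 0.053, 1.613, -0, 1.476, -0.119], TCP at [0.212, 0.588, 0.25] pointing down, gripper open.
Joint ranges: [-3.01, 3.01], [-1.01, 2.22], [0.06, 2.58], [-1.02, 4.17], [0.09, 2.62], [-3.14, 3.14]. Speed limits (rad/s): [2.57, 2.57, 3.14, 3.14, 3.14, 3.14].

## Interface

Orientations are given as a unit quaternion [w, x, y, z].
In Python, from plant import manip gives the robot as it stands. The module is installed in compiled form; this text tells all that it offers.
- The arm moves only by the tool move_arm, never from a script. Its argument "rows" is a list of rows, each a list of 7 numbers: the shift along the tool's x, y, z in cm, then the turn, a rotation vector about the tool's x, y, z in degrees, then the opening, from -1 (shut) to 1 (fully open). In form: [[tx, ty, tz, ax, ay, az, jaw], ...]. A call has 1 to 20 rows; each row shifts and turns the commanded pose from where the row before left it, along the tool's axes as they then stand; what a row does not reach is not made up. A row lasts 1/12 s, in which the tool goes at most 41.7 mm and 7.16 degrees, less where a joint would pass 70% of its speed; a pose out of reach is approached as far as the arm can. A call is refused whole if a number of a shift passes 4.17 or a number of a turn 7.16, either way. A call with a gripper value outside its range is refused whole. The fingers move at their own pace and stop on an object; the grip force is fixed at half the most. Time passes only in rows, so rows that do not move let the fingers close. It gives the time, the measured TCP pose, the force, the opening and the grip force at its end, in the units of the state.
- manip.state(): the state, without advancing time (a new reading comes with each control period).
- manip.grab_frame(name): name is "scene" or "side" or "wrist"; returns a dict with "img" (420x560x3 uint8, blue, green, red), "mtx" (3x3 intrinsics, pixels), "R" (3x3) and "t" (3): a world point X has camera coordinates R X + t. Camera axes: x right, y down, z forward; pixel columns grow to the right and rows downward; lengths in m; the calibration is good to about 2 mm. A picture is of the moment at which its call begins. There is no depth.
- manip.job_done(): hands the job in; it is judged then, once.
The state is a dict: "time": time; "joint_pos": joint angles; "joint_vel": joint speeds; "joint_efforts": joint torques, N m; "tool_pos": TCP position; "tool_rot": TCP orientation; "contact_force": force on the tool from outside, world axes, zero at the start; "ft_torque": the same for the moment, N m; "gripper_width": opening from 0.0 (shut) to 1.0 (fully open); "grasp_force": force on a finger pad.
Only numpy, scipy, OpenCV 4.12 (cv2) and the standard library are available. Lean on these libraries where they do the work, as an engineer would, in place of code of your own. Each camera call takes 0.05 s, during which the arm holds its last target. There are 200 camera calls.

## Task

Stock the wooden table caddy while it stands on the counter: take the salt shaker and the little glass of toothpicks from the front of the counter (not the set at the back beside the laptop) and stand them upright in its two open cells, one in each, and let go of them. Then lift the caddy by its handle and finish while holding it still and level in mid-air before the check camera: the middle of its box at the height of the lens and about 15 cm straight in front of it, one long side facing the camera squarely. Keep caddy, shaker and toothpicks upright all the way, and leave the stamp beside them, the sugar dish and the big cup where they are.

Things in the scene. Friction and masses are not known exactly. Their poses are not given: they have to be found in the camera images.
- caddy: Table caddy, loose, 0.35 kg: low wooden tray 56 (x) x 188 (y) x 24 mm (z), handle in the middle, 120 mm high in all. Origin: centre of its underside; z up; y along its long side. At each y end an open cell 48 x 48 mm inside, floor 6 mm above the underside, 4 mm walls up to 24 mm; between the cells (y -42 to 42 mm) a solid deck, also 24 mm high. Symmetric under a half turn.
- caddy_middle (a point): middle of the caddy's box, the point to show to the lens: on the axis of the handle, 30 mm above the caddy's underside
- caddy_handle (a point): middle of the caddy's handle grip: a dark wooden block 16 mm thick (along caddy x), 24 mm long (along caddy y), from 88 to 120 mm above the underside, on a steel post of 12 mm diameter; this point lies 106 mm above the underside. To be pinched from above across its 16 mm
- cell_left (a point): centre of the floor of the cell at the caddy's +y end (66 mm from the middle)
- cell_right (a point): centre of the floor of the cell at the caddy's -y end (66 mm from the middle)
- salt_shaker: salt shaker, glass with a grey dome cap, round, 39 mm diameter, 76 mm high, 70 to 120 g, standing loose at the front right of the counter (a like one far back beside the laptop is fixed scenery); origin: centre of its underside, z up
- toothpicks: little clear glass with wooden toothpicks standing in it, round, 42 mm diameter; the glass is 50 mm high, the picks rise to 66 mm but nothing solid stands above the glass's rim; about 70 g, standing loose at the front right (a like one far back beside the laptop is fixed scenery); origin: centre of its underside, z up
- stamp: rubber stamp with a brown turned handle on a black foot, 25 x 45 x 66 mm, standing loose among the things to pack; leave it; origin: centre of its underside
- sugar_dish: small glass dish of sugar cubes, 74 mm diameter, 30 mm high, loose, right of the work; leave it; origin: centre of its underside
- cup_a: big white cup, 106 x 136 x 63 mm, loose, behind the caddy near the urn; leave it; origin: centre of its underside
- lens (a point): centre of the lens of the check camera: white webcam head (80 mm wide, 36 mm high) on an aluminium post (249 mm high, 40 mm behind the lens) with a round black foot (80 mm diameter), fixed at the back. It looks level along this point's own -x axis; y is level across, z up. Its height above the counter differs each time (150 to 210 mm), then stays
Things that resemble listed ones, but are neither listed nor needed, are in the scene too. Leave any blue look-alike of the part that bears lens alone.

How it is judged:
By the outcome, as a careful person would: the job done as asked, in the order asked, and still so for the second after the job is handed in, while the arm keeps its last pose, push and grip.
It also fails if it takes over 70 s, if anything falls off the work surface, if the arm or the gripper's body presses on something with over 40 N, if the wrist force passes 120 N, or if a joint passes its speed limit or range.

## Working session

There is one attempt and no reset: what is moved stays moved. The work goes in short steps, Python scripts to look and compute and a tool call to move; the robot and the scene stay as the last step left them, time stands still between calls to the robot, and variables do not carry over. Pictures are saved under pics/ and viewed, at most 10 in all, crops included, and the job is handed in when it is done.

Besides the shell and the picture viewer there is one more tool, called after "Call:" as name(argument=value, ...), one argument or row to a line, values as JSON. move_arm: Moves the arm, as the interface text tells. Its arguments: {"type":"object","properties":{"rows":{"type":"array","items":{"type":"array","items":{"type":"number"}}}},"required":["rows"]}

```bash
mkdir -p pics; cat > h.py <<'E'
import numpy as np, cv2, pickle
from plant import manip
from scipy.spatial.transform import Rotation as Rn
def grab(n,tag):
    f=manip.grab_frame(n); pickle.dump(f,open(f'pics/{tag}.pkl','wb')); cv2.imwrite(f'pics/{tag}.png',f['img']); return f
def load(tag): return pickle.load(open(f'pics/{tag}.pkl','rb'))
def ray(f,uv):
    R=np.array(f['R']);t=np.array(f['t']).ravel()
    d=R.T@np.linalg.solve(np.array(f['mtx']),[uv[0],uv[1],1.]); return -R.T@t,d/np.linalg.norm(d)
def onz(f,uv,z):
    c,d=ray(f,uv); return c+d*(z-c[2])/d[2]
def tri(*obs):
    A=np.zeros((3,3));b=np.zeros(3)
    for f,uv in obs:
        c,d=ray(f,uv);P=np.eye(3)-np.outer(d,d);A+=P;b+=P@c
    X=np.linalg.solve(A,b)
    return X,[round(float(np.linalg.norm((np.eye(3)-np.outer(ray(f,u)[1],ray(f,u)[1]))@(X-ray(f,u)[0])))*1000,1) for f,u in obs]
def proj(f,X):
    p=np.array(f['mtx'])@(np.array(f['R'])@np.array(X)+np.array(f['t']).ravel()); return p[:2]/p[2]
E
python3 - <<'E'
from h import *
np.set_printoptions(precision=4,suppress=True)
for n in('scene','side','wrist'):
    f=grab(n,n+'0'); R=np.array(f['R']);print(n,-R.T@np.array(f['t']).ravel(),R[2],f['mtx'][0][0])
a=np.hstack([load('scene0')['img'],load('side0')['img']])
print(manip.state(),manip.tip_reach)
E
```

```text
scene [ 0.1868 -0.6237  0.8116] [ 0.4138  0.5255 -0.7434] 439.06545846797144
side [ 0.5558 -0.9497  0.7473] [ 0.0227  0.7709 -0.6366] 413.51490902166535
wrist [0.1466 0.6112 0.373 ] [ 0.2567 -0.0934 -0.962 ] 341.0791375474838
{'time': 0.15, 'joint_pos': array([ 1.105 ,  0.0533,  1.614 , -0.    ,  1.476 , -0.119 ]), 'joint_vel': array([ 0.0007, -0.0008, -0.0031,  0.0002,  0.001 , -0.0012]), 'joint_efforts': array([  0.0001, -39.4237, -37.0723,  -0.0001,   0.0047,  -0.    ]), 'tool_pos': array([0.2122, 0.5874, 0.2493]), 'tool_rot': array([-0.0002,  0.1725,  0.985 , -0.0008]), 'contact_force': array([ 0.4268,  0.003 , -0.2194]), 'ft_torque': array([-0.0141, -0.0657,  0.0379]), 'grasp_force': 0.0, 'gripper_width': 0.9998316469752622} 0.019
```

View pics/scene0.png

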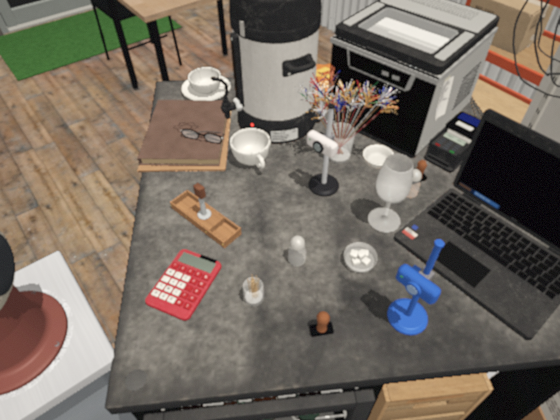

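View pics/side0.png

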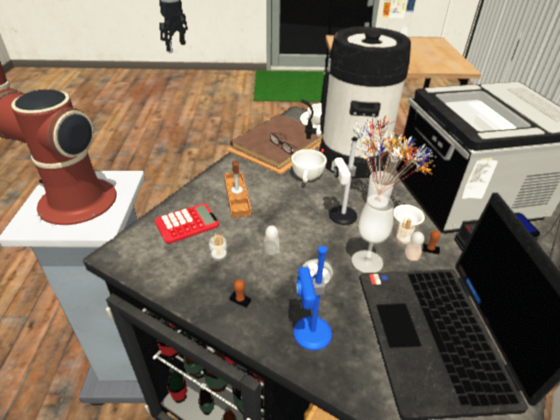

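Scene view: caddy at (205,217) with its handle at (200,191). There are two candidates for each of three things:

| Thing | Meant | Look-alike | Why |
|---|---|---|---|
| Shaker | (298,250) | (421,172), beside the laptop | at the front |
| Toothpicks | (253,291) | (412,188), beside the laptop | at the front |
| Check camera | white (323,143), foot (324,184) | blue (415,285) | it is white |

In the side view the same things are: shaker (272,240), picks (218,247), stamp (240,293), caddy (237,200), white camera (343,172). I'll confirm with enlarged crops.

```bash
python3 - <<'E'
from h import *
def crop(t,x,y,w,h,s,o):
    im=load(t)['img'][y:y+h,x:x+w]; im=cv2.resize(im,None,fx=s,fy=s,interpolation=cv2.INTER_CUBIC)
    for k in range(0,w,20): cv2.putText(im,str(x+k),(k*s,10),0,.35,(0,255,255),1); cv2.line(im,(k*s,12),(k*s,18),(0,255,255),1)
    for k in range(20,h,20): cv2.putText(im,str(y+k),(0,k*s+4),0,.35,(0,255,255),1); cv2.line(im,(24,k*s),(30,k*s),(0,255,255),1)
    cv2.imwrite(f'pics/{o}.png',im)
crop('scene0',160,120,200,150,4,'c1')
crop('side0',200,130,190,140,4,'c2')
f=load('scene0')
for n,p in dict(cad=(205,220),salt=(298,263),pick=(253,300),foot=(324,186),dish=(360,262),stamp=(321,330)).items(): print(n,onz(f,p,0).round(3))
E
```

```text
cad [0.459 0.029 0.   ]
salt [ 0.556 -0.206  0.   ]
pick [ 0.424 -0.22   0.   ]
foot [ 0.761 -0.062  0.   ]
dish [ 0.667 -0.289  0.   ]
stamp [ 0.491 -0.357  0.   ]
```

View pics/c1.png

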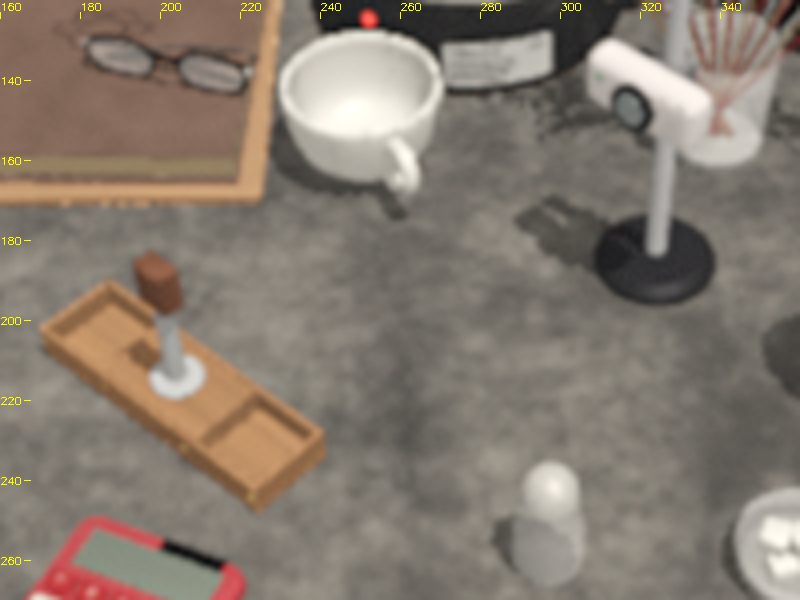

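View pics/c2.png

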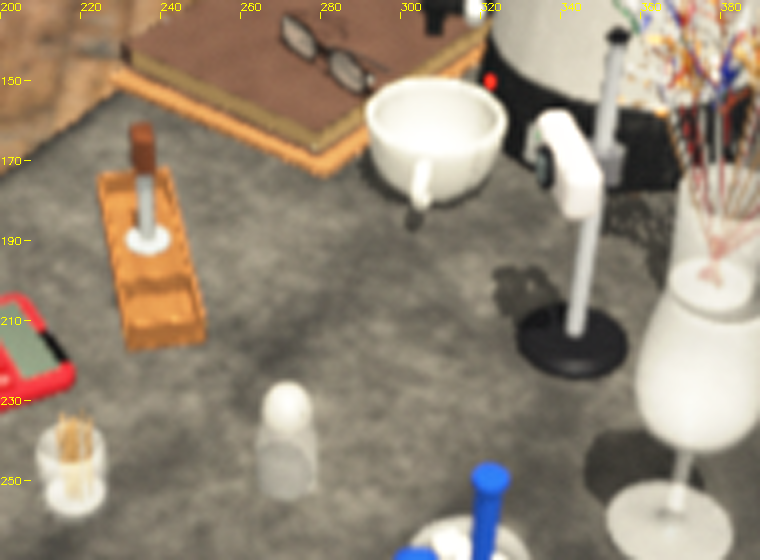

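The crops confirm the front shaker with its pale dome at scene (298,250), side (272,240), and the front toothpick glass at side (218,247). The caddy is empty, and the white check camera's lens is at scene (318,147), side (336,171.5). Now rough positions.

```bash
cat >> h.py <<'E'
def goto(p,yaw=None,tilt=None):
    """print total shift (cm, tool axes) and turn (deg) to TCP p, tool down with closing line (tool y) along yaw"""
    s=manip.state(); R0=Rn.from_quat(s['tool_rot'],scalar_first=True)
    d=R0.inv().apply(np.array(p)-s['tool_pos'])*100
    out=[]
    if yaw is not None:
        for k in(0,np.pi):
            y=np.array([np.cos(yaw+k),np.sin(yaw+k),0]);z=np.array([0,0,-1.]);x=np.cross(y,z)
            out.append(np.degrees((R0.inv()*Rn.from_matrix(np.c_[x,y,z])).as_rotvec()).round(1))
    print('shift cm',d.round(2),'dist',np.linalg.norm(d).round(1),'turn',out)
E
python3 - <<'E'
from h import *
np.set_printoptions(precision=4,suppress=True)
a,b=load('scene0'),load('side0')
S=lambda x,y:(160+x/4,120+y/4); D=lambda x,y:(200+x/4,130+y/4)
for n,s,d in [('lens',(632,108),(544,166)),('postbase',(655,262),(574,340)),('cap',(551,466),(287,385)),('handletop',(156,263),(142,126)),('handlemid',(160,285),(143,150)),('postbasecaddy',(177,374),(148,238)),
 ('headL',(600,65),(545,130)),('headR',(697,125),(584,196))]:
    X,e=tri((a,S(*s)),(b,D(*d))); print(n,X,e)
for z,s in [(.024,(42,328)),(.024,(110,283)),(.024,(324,437)),(.024,(257,495))]: print('sc',onz(a,S(*s),z))
for z,s in [(.024,(99,178)),(.024,(170,170)),(.024,(204,322)),(.024,(127,332))]: print('sd',onz(b,D(*s),z))
print('pick base',onz(b,D(76,500),0.01),'foot',onz(a,S(655,258),.005),onz(b,D(573,338),.005))
X=onz(b,D(76,500),0.01)
goto((.48,-.08,.30),0)
E
```

```text
lens [ 0.7251 -0.0657  0.1512] [1.2, 1.2]
postbase [ 0.7628 -0.0593 -0.0017] [0.1, 0.1]
cap [ 0.5609 -0.1957  0.0781] [2.1, 2.1]
handletop [0.4589 0.0243 0.1203] [0.5, 0.5]
handlemid [0.459  0.0258 0.1002] [1.4, 1.4]
postbasecaddy [0.4589 0.0274 0.0224] [1.6, 1.6]
headL [ 0.7296 -0.0315  0.1574] [2.0, 2.0]
headR [ 0.7464 -0.0978  0.1498] [0.6, 0.6]
sc [0.4144 0.11   0.024 ]
sc [0.4658 0.1177 0.024 ]
sc [ 0.5011 -0.0655  0.024 ]
sc [ 0.4482 -0.0767  0.024 ]
sd [0.4159 0.0994 0.024 ]
sd [0.4695 0.111  0.024 ]
sd [ 0.503 -0.073  0.024]
sd [ 0.4511 -0.0842  0.024 ]
pick base [ 0.4299 -0.2295  0.01  ] foot [ 0.7605 -0.0612  0.005 ] [ 0.7604 -0.0652  0.005 ]
shift cm [-47.87 -53.67  -4.99] dist 72.1 turn [array([-0.1,  0. , 70.1]), array([  -0.1,   -0.1, -109.9])]
```

Call:
move_arm(
  rows=[
    [-2.7, -2.55, -0.25, 0, 0, 0, 1],
    [-2.7, -2.55, -0.25, 0, 0, 0, 1],
    [-2.7, -2.55, -0.25, 0, 0, 0, 1],
    [-2.7, -2.55, -0.25, 0, 0, 0, 1],
    [-2.7, -2.55, -0.25, 0, 0, 0, 1],
    [-2.7, -2.55, -0.25, 0, 0, 0, 1],
    [-2.7, -2.55, -0.25, 0, 0, 0, 1],
    [-2.7, -2.55, -0.25, 0, 0, 0, 1],
    [-2.7, -2.55, -0.25, 0, 0, 0, 1],
    [-2.7, -2.55, -0.25, 0, 0, 0, 1],
    [-2.7, -2.55, -0.25, 0, 0, 0, 1],
    [-2.7, -2.55, -0.25, 0, 0, 0, 1],
    [-2.7, -2.55, -0.25, 0, 0, 0, 1],
    [-2.7, -2.55, -0.25, 0, 0, 0, 1],
    [-2.7, -2.55, -0.25, 0, 0, 0, 1],
    [-2.7, -2.55, -0.25, 0, 0, 0, 1],
    [-2.7, -2.55, -0.25, 0, 0, 0, 1],
    [-2.7, -2.55, -0.25, 0, 0, 0, 1],
    [-2.7, -2.55, -0.25, 0, 0, 0, 1],
    [-2.7, -2.55, -0.25, 0, 0, 0, 1],
  ],
)

```text
time: 1.82
tool_pos: [0.5473, -0.0773, 0.3001]
tool_rot: [-0.0, 0.173, 0.985, 0.0]
contact_force: [0.6, 0.5, 0.4]
gripper_width: 1.003
grasp_force: 0.0
```

Call:
move_arm(
  rows=[
    [0, 0, 0, 0, 0, 6, 1],
    [0, 0, 0, 0, 0, 6, 1],
    [0, 0, 0, 0, 0, 6, 1],
    [0, 0, 0, 0, 0, 6, 1],
    [0, 0, 0, 0, 0, 6, 1],
    [0, 0, 0, 0, 0, 6, 1],
    [0, 0, 0, 0, 0, 6, 1],
    [0, 0, 0, 0, 0, 6, 1],
    [0, 0, 0, 0, 0, 6, 1],
    [0, 0, 0, 0, 0, 6, 1],
    [0, 0, 0, 0, 0, 0, 1],
    [0, 0, 0, 0, 0, 0, 1],
  ],
)

```text
time: 2.82
tool_pos: [0.5468, -0.0754, 0.3]
tool_rot: [-0.0, 0.641, 0.768, -0.0]
contact_force: [-0.0, -0.7, -0.1]
gripper_width: 0.999
grasp_force: 0.0
```

```bash
python3 - <<'E'
from h import *
np.set_printoptions(precision=4,suppress=True)
f=grab('wrist','w1'); R=np.array(f['R']);print(-R.T@np.array(f['t']).ravel(),R)
s=manip.state(); print(s['time'],s['tool_pos'],s['tool_rot'],s['joint_pos'])
E
```

```text
[ 0.5338 -0.0072  0.4238] [[ 0.9841  0.1775  0.001 ]
 [ 0.1705 -0.9472  0.2714]
 [ 0.0491 -0.2669 -0.9625]]
2.8667 [ 0.5468 -0.0754  0.3   ] [-0.0002  0.641   0.7676 -0.0001] [-0.2718 -0.1465  1.7232 -0.      1.5653 -0.4511]
```

View pics/w1.png

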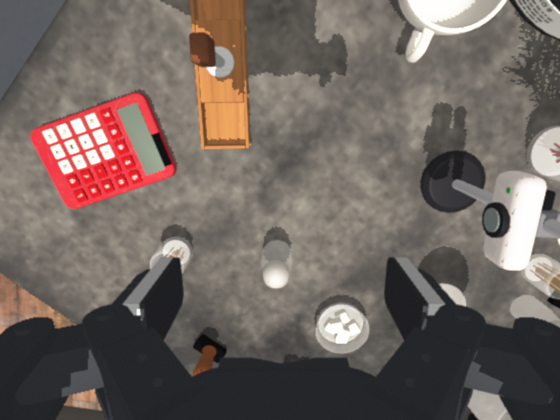

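The wrist view shows: caddy at (220,75), shaker cap (276,274), toothpicks (177,254), partly behind a finger, stamp (208,350), sugar dish (342,327), white camera lens (490,220) and foot (453,182). I'll take a second wrist view 8 cm further left.

Call:
move_arm(
  rows=[
    [2.5, 0, 0, 0, 0, 0, 1],
    [3, 0, 0, 0, 0, 0, 1],
    [2.5, 0, 0, 0, 0, 0, 1],
    [0, 0, 0, 0, 0, 0, 1],
    [0, 0, 0, 0, 0, 0, 1],
    [0, 0, 0, 0, 0, 0, 1],
  ],
)

```text
time: 3.37
tool_pos: [0.5329, 0.0031, 0.3003]
tool_rot: [0.0, 0.641, 0.767, -0.0]
contact_force: [0.9, -0.7, -0.6]
gripper_width: 1.0
grasp_force: 0.0
```

```bash
python3 - <<'E'
from h import *
grab('wrist','w2')
def crop(t,x,y,w,h,s):
    im=load(t)['img'][y:y+h,x:x+w]; im=cv2.resize(im,None,fx=s,fy=s,interpolation=cv2.INTER_CUBIC)
    for k in range(10,w,20): cv2.putText(im,str(x+k),(k*s-8,8),0,.3,(0,255,255),1); cv2.line(im,(k*s,10),(k*s,15),(0,255,255),1)
    for k in range(10,h,20): cv2.putText(im,str(y+k),(0,k*s+3),0,.3,(0,255,255),1); cv2.line(im,(20,k*s),(25,k*s),(0,255,255),1)
    return im
# w1 camera, w2 camera (100x100), salt+picks both
top=np.hstack([crop('w1',410,130,140,150,2),crop('w2',410,40,140,200,2)[:300]])
bot=np.hstack([crop('w1',150,215,150,100,2),crop('w2',130,130,190,150,2)[:300]])
h=max(top.shape[1],bot.shape[1])
p=lambda im:cv2.copyMakeBorder(im,0,max(0,300-im.shape[0]),0,h-im.shape[1],0)
cv2.imwrite('pics/m1.png',np.vstack([p(top),p(bot)])); print(top.shape,bot.shape)
E
```

```text
Traceback (most recent call last):
ValueError: all the input array dimensions except for the concatenation axis must match exactly, but along dimension 0, the array at index 0 has size 200 and the array at index 1 has size 300
```

View pics/w2.png

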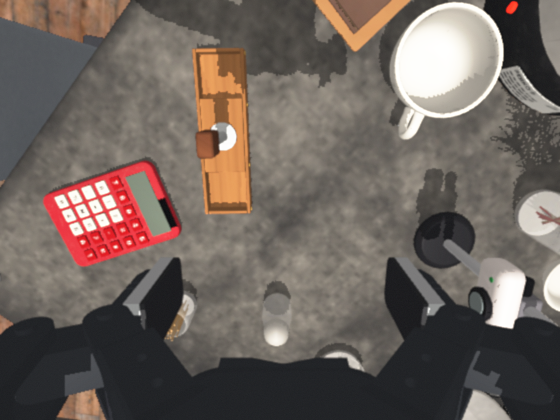

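In w2 the caddy's corners are (195,49), (245,48), (251,212), (206,213), its handle top (206,145), the shaker cap (276,333) and the lens about (480,302).

```bash
python3 - <<'E'
from h import *
C=np.zeros((600,800,3),np.uint8)
def put(X,Y,t,x,y,w,h,s):
    im=load(t)['img'][y:y+h,x:x+w]; im=cv2.resize(im,None,fx=s,fy=s,interpolation=cv2.INTER_CUBIC)
    for k in range(10,w,20): cv2.putText(im,str(x+k),(k*s-8,8),0,.3,(0,255,255),1); cv2.line(im,(k*s,10),(k*s,15),(0,255,255),1)
    for k in range(10,h,20): cv2.putText(im,str(y+k),(0,k*s+3),0,.3,(0,255,255),1); cv2.line(im,(20,k*s),(25,k*s),(0,255,255),1)
    C[Y:Y+im.shape[0],X:X+im.shape[1]]=im
put(0,0,'w1',445,160,100,120,3); put(300,0,'w2',440,220,100,110,3)
put(600,0,'scene0',235,230,66,100,3)
put(0,360,'w1',150,225,140,75,3); put(420,360,'w2',255,280,45,75,3); put(555,360,'side0',205,220,80,75,3)
cv2.imwrite('pics/m1.png',C)
E
```

```text
(no output)
```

View pics/m1.png

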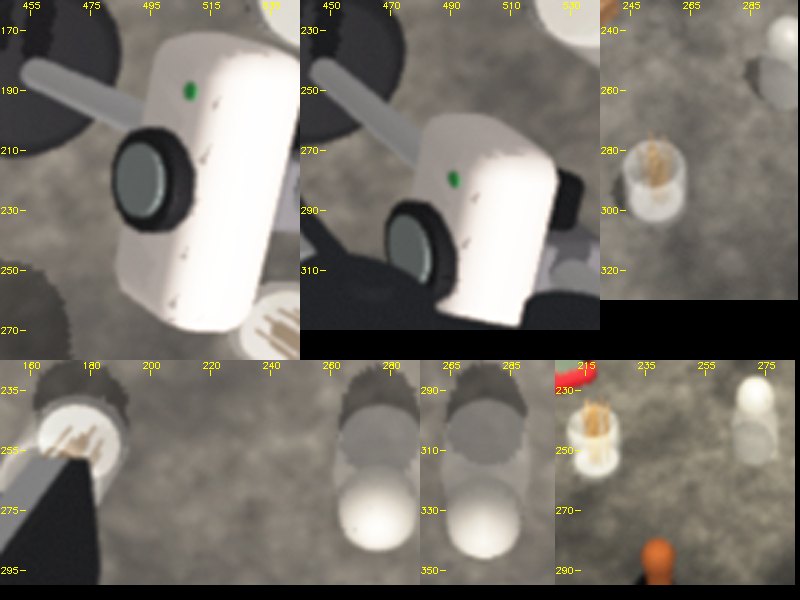

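```bash
python3 - <<'E'
from h import *
np.set_printoptions(precision=4,suppress=True)
a,b,w,v=[load(k) for k in('scene0','side0','w1','w2')]
L=tri((a,(318,147)),(b,(336,171.5)),(w,(491.7,220)),(v,(476,303.3)));print('lens',*L)
zt=L[0][2]+.018
for f,P in((w,[(516.7,194.3),(513.3,211.7),(506,245),(502.7,260)]),(v,[(512.3,272.3),(497.7,295.7),(492.3,304.3),(487.7,313.3)])):
    Q=np.array([onz(f,p,zt)for p in P]); d=Q[-1]-Q[0]; print('edge',Q[[0,-1],:2],'lens yaw',np.degrees(np.arctan2(d[0],-d[1])))
print('saltcap',*tri((a,(297.75,242.5)),(b,(271.75,231.2)),(w,(276,275.7)),(v,(276,333.3))))
print('saltdisc',*tri((a,(297,257.5)),(b,(271.75,248)),(w,(276,252.3)),(v,(276.7,304))))
print('pickbase',*tri((a,(254,296.7)),(b,(219,253.3)),(w,(176,252.3))))
C=np.array([onz(v,p,.024)[:2] for p in[(195,49),(245,48),(251,212),(206,213)]]);print(C,C.mean(0))
d=C[:2].mean(0)-C[2:].mean(0);print('caddy len',np.linalg.norm(d),'yaw',np.degrees(np.arctan2(-d[0],d[1])))
print('handle top',*tri((a,(199,185.8)),(b,(235.5,161.5)),(v,(203.5,144.5))),'postbase',onz(v,(224,137),.024),onz(w,(458,184),0.005),onz(v,(448,244),.005))
E
```

```text
lens [ 0.7238 -0.0669  0.1517] [2.0, 0.9, 0.7, 1.2]
edge [[ 0.7222 -0.0394]
 [ 0.7309 -0.0939]] lens yaw 9.026493992431257
edge [[ 0.7291 -0.0251]
 [ 0.7221 -0.0656]] lens yaw -9.756856568165293
saltcap [ 0.5598 -0.1971  0.0615] [1.1, 0.5, 0.2, 0.7]
saltdisc [ 0.5598 -0.1945  0.0015] [3.0, 1.0, 1.9, 1.4]
pickbase [ 0.4278 -0.217   0.004 ] [0.8, 0.7, 1.2]
[[ 0.4161  0.1131]
 [ 0.4691  0.1236]
 [ 0.5034 -0.0588]
 [ 0.4492 -0.0698]] [0.4594 0.027 ]
caddy len 0.1857089494154491 yaw 10.459841409864856
handle top [0.4582 0.0261 0.1192] [1.5, 0.5, 1.8] postbase [0.459  0.0255 0.024 ] [ 0.7669 -0.0606  0.005 ] [ 0.7659 -0.0631  0.005 ]
```

Call:
move_arm(
  rows=[
    [-3.35, -0.14, 2, 0, 0, 0, 1],
    [-3.35, -0.14, 2, 0, 0, 0, 1],
    [-3.35, -0.14, 2, 0, 0, 0, 1],
    [-3.35, -0.14, 2, 0, 0, 0, 1],
    [-3.35, -0.14, 2, 0, 0, 0, 1],
    [-3.35, -0.14, 2, 0, 0, 0, 1],
    [0, 0, 2, 0, 0, 0, 1],
    [0, 0, 2, 0, 0, 0, 1],
    [0, 0, 0, 0, 0, 0, 1],
    [0, 0, 0, 0, 0, 0, 1],
    [0, 0, 0, 0, 0, 0, 1],
  ],
)

```text
time: 4.33
tool_pos: [0.5604, -0.1966, 0.1415]
tool_rot: [0.001, 0.642, 0.767, 0.0]
contact_force: [-0.0, 0.6, 0.3]
gripper_width: 0.997
grasp_force: 0.0
```

```bash
python3 - <<'E'
from h import *
np.set_printoptions(precision=4,suppress=True)
goto((.560,-.1965,.046),np.radians(10.5))
w,v=load('w1'),load('w2')
L=np.array([.7238,-.0669,.1517])
for f,P in((v,[(498.3,273.3),(487.7,323.3)]),(v,[(526,275),(514,328)])):
    Q=np.array([onz(f,p,.17)for p in P]); d=Q[-1]-Q[0]; print(Q[:,:2],np.degrees(np.arctan2(d[0],-d[1])))
E
```

```text
shift cm [ 0.03 -0.05  9.55] dist 9.5 turn [array([ 0.1,  0.1, -0.4]), array([  0.1,  -0.1, 179.6])]
[[ 0.7178 -0.0279]
 [ 0.7252 -0.0748]] 8.955791011063292
[[ 0.7409 -0.0253]
 [ 0.7492 -0.0753]] 9.491832541103056
```

Call:
move_arm(
  rows=[
    [0, 0, 2, 0, 0, 0, 1],
    [0, 0, 2, 0, 0, 0, 1],
    [0, 0, 2, 0, 0, 0, 1],
    [0, 0, 2, 0, 0, 0, 1],
    [0, 0, 1, 0, 0, 0, 1],
    [0, 0, 0.5, 0, 0, 0, 1],
    [0, 0, 0, 0, 0, 0, 1],
    [0, 0, 0, 0, 0, 0, 0.2],
    [0, 0, 0, 0, 0, 0, 0],
    [0, 0, 0, 0, 0, 0, -0.2],
    [0, 0, 0, 0, 0, 0, -1],
    [0, 0, 0, 0, 0, 0, -1],
    [0, 0, 0, 0, 0, 0, -1],
    [0, 0, 0, 0, 0, 0, -1],
    [0, 0, 0, 0, 0, 0, -1],
    [0, 0, 0, 0, 0, 0, -1],
  ],
)

```text
time: 5.67
tool_pos: [0.5608, -0.1965, 0.0471]
tool_rot: [0.001, 0.642, 0.767, 0.0]
contact_force: [-2.5, 0.0, 6.2]
gripper_width: 0.403
grasp_force: 59.1
```

Call:
move_arm(
  rows=[
    [0, 0, -1, 0, 0, 0, -1],
    [0, 0, -2, 0, 0, 0, -1],
    [0, 0, -2, 0, 0, 0, -1],
    [0, 0, -2, 0, 0, 0, -1],
    [0, 0, -2, 0, 0, 0, -1],
    [0, 0, -2, 0, 0, 0, -1],
    [0, 0, -2, 0, 0, 0, -1],
    [0, 0, -1, 0, 0, 0, -1],
    [0, 0, 0, 0, 0, 0, -1],
    [0, 0, 0, 0, 0, 0, -1],
  ],
)

```text
time: 6.5
tool_pos: [0.56, -0.196, 0.1856]
tool_rot: [0.0, 0.642, 0.767, 0.0]
contact_force: [-0.4, -0.4, -2.8]
gripper_width: 0.399
grasp_force: 59.9
```

```bash
python3 - <<'E'
from h import *
s=manip.state();print(s['tool_pos'],s['gripper_width'],s['grasp_force'])
C=np.zeros((600,800,3),np.uint8)
def put(X,Y,t,cx,cy,w,h,s):
    x=int(min(max(cx-w//2,0),560-w));y=int(min(max(cy-h//2,0),420-h))
    im=load(t)['img'][y:y+h,x:x+w]; im=cv2.resize(im,None,fx=s,fy=s,interpolation=cv2.INTER_CUBIC)
    for k in range(10,w,20): cv2.putText(im,str(x+k),(k*s-8,8),0,.3,(0,255,255),1); cv2.line(im,(k*s,10),(k*s,15),(0,255,255),1)
    for k in range(10,h,20): cv2.putText(im,str(y+k),(0,k*s+3),0,.3,(0,255,255),1); cv2.line(im,(20,k*s),(25,k*s),(0,255,255),1)
    C[Y:Y+im.shape[0],X:X+im.shape[1]]=im
X=s['tool_pos']-[0,0,.02]
for n,p in(('scene',(0,0)),('side',(400,0)),('wrist',(0,300))):
    f=grab(n,n+'2'); u=proj(f,X); print(n,u)
    if n!='wrist': put(*p,n+'2',*u,100,75,4)
put(0,300,'wrist2',280,270,400,150,2) 
cv2.imwrite('pics/m2.png',C)
E
```

```text
[ 0.56000081 -0.19601553  0.1855755 ] 0.3994200155106149 59.917531362734735
scene [298.49554234 210.39254097]
side [272.15108923 197.18243786]
wrist [286.47771753 265.95121105]
```

View pics/m2.png

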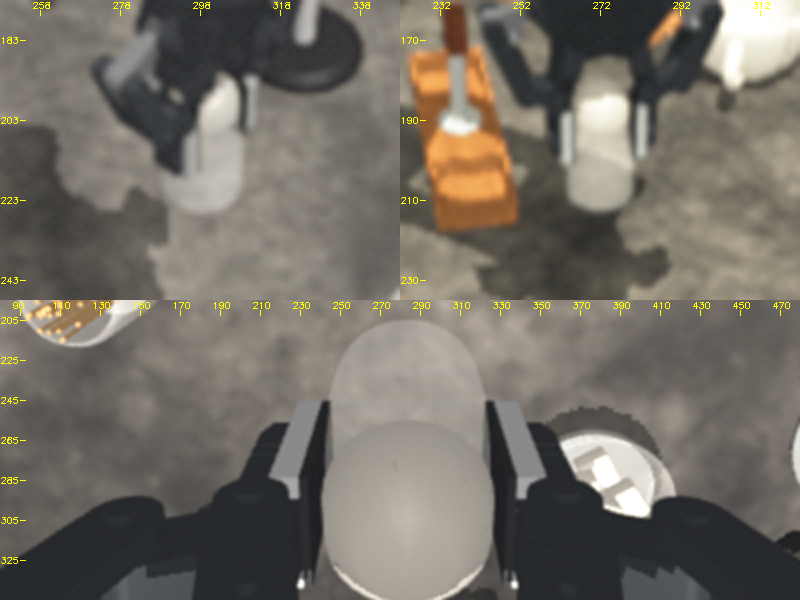

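The held shaker hangs upright between the pads: dome at wrist (284,300), side (272.7,187.5). I'll work out its offset and the placing shifts.

```bash
python3 - <<'E'
from h import *
np.set_printoptions(precision=4,suppress=True)
b,w=load('side2'),load('wrist2')
print(tri((b,(272.75,187.5)),(w,(284,300))),onz(b,(272.75,187.5),.20),onz(w,(284,300),.20))
for z in (.20,.14): print(proj(b,(.56,-.196,z)),proj(w,(.56,-.196,z)))
goto((.447,.091,.2),np.radians(10.5))
E
```

```text
(array([ 0.56  , -0.1966,  0.1935]), [1.1, 1.1]) [ 0.5611 -0.2053  0.2   ] [ 0.5582 -0.1926  0.2   ]
[272.2648 185.0478] [287.2371 309.02  ]
[272.0693 205.8349] [286.101  244.1738]
shift cm [30.18 -5.99 -1.6 ] dist 30.8 turn [array([-0.2, -0.1, -0.4]), array([ -0.2,   0.2, 179.6])]
```

Call:
move_arm(
  rows=[
    [3, -0.6, -0.5, 0, 0, 0, -1],
    [3, -0.6, -0.5, 0, 0, 0, -1],
    [3, -0.6, -0.5, 0, 0, 0, -1],
    [3, -0.6, 0, 0, 0, 0, -1],
    [3, -0.6, 0, 0, 0, 0, -1],
    [3, -0.6, 0, 0, 0, 0, -1],
    [3, -0.6, 0, 0, 0, 0, -1],
    [3, -0.6, 0, 0, 0, 0, -1],
    [3, -0.6, 0, 0, 0, 0, -1],
    [3.2, -0.6, 0, 0, 0, 0, -1],
    [0, 0, 0, 0, 0, -0.3, -1],
    [0, 0, 0, 0, 0, 0, -1],
    [0, 0, 0, 0, 0, 0, -1],
    [0, 0, 0, 0, 0, 0, -1],
  ],
)

```text
time: 7.82
tool_pos: [0.4479, 0.0899, 0.1997]
tool_rot: [-0.0, 0.64, 0.768, -0.0]
contact_force: [0.1, 0.5, -0.9]
gripper_width: 0.401
grasp_force: 60.0
```

```bash
python3 - <<'E'
from h import *
np.set_printoptions(precision=4,suppress=True)
goto((.447,.091,.06),np.radians(10.5))
E
```

```text
shift cm [ 0.12 -0.05 13.97] dist 14.0 turn [array([-0.1,  0. , -0.1]), array([  0. ,   0.1, 179.9])]
```

Call:
move_arm(
  rows=[
    [0.1, 0, 2, 0, 0, 0, -1],
    [0, 0, 2, 0, 0, 0, -1],
    [0, 0, 2, 0, 0, 0, -1],
    [0, 0, 2, 0, 0, 0, -1],
    [0, 0, 2, 0, 0, 0, -1],
    [0, 0, 1, 0, 0, 0, -1],
    [0, 0, 0.5, 0, 0, 0, -1],
    [0, 0, 0.5, 0, 0, 0, -1],
    [0, 0, 0.5, 0, 0, 0, -1],
    [0, 0, 0.5, 0, 0, 0, -1],
    [0, 0, 0.3, 0, 0, 0, -1],
    [0, 0, 0, 0, 0, 0, -1],
    [0, 0, 0, 0, 0, 0, -1],
  ],
)

```text
time: 8.9
tool_pos: [0.4478, 0.0918, 0.0676]
tool_rot: [0.0, 0.64, 0.769, 0.0]
contact_force: [-0.1, 0.4, -0.8]
gripper_width: 0.398
grasp_force: 60.0
```

```bash
python3 - <<'E'
from h import *
for n in('scene','side','wrist'): grab(n,n+'3')
C=np.zeros((600,800,3),np.uint8)
for i,(n,z) in enumerate((('scene',.03),('side',.03))):
    u=proj(load(n+'3'),(.447,.091,z)).astype(int); print(u)
    im=load(n+'3')['img'][max(u[1]-37,0):u[1]+38,u[0]-50:u[0]+50]; im=cv2.resize(im,None,fx=4,fy=4,interpolation=cv2.INTER_CUBIC); C[:im.shape[0],i*400:i*400+im.shape[1]]=im
C[300:600]=cv2.resize(load('wrist3')['img'][180:330,80:480],None,fx=2,fy=2)
cv2.imwrite('pics/m3.png',C)
E
```

```text
[185 198]
[234 174]
```

View pics/m3.png

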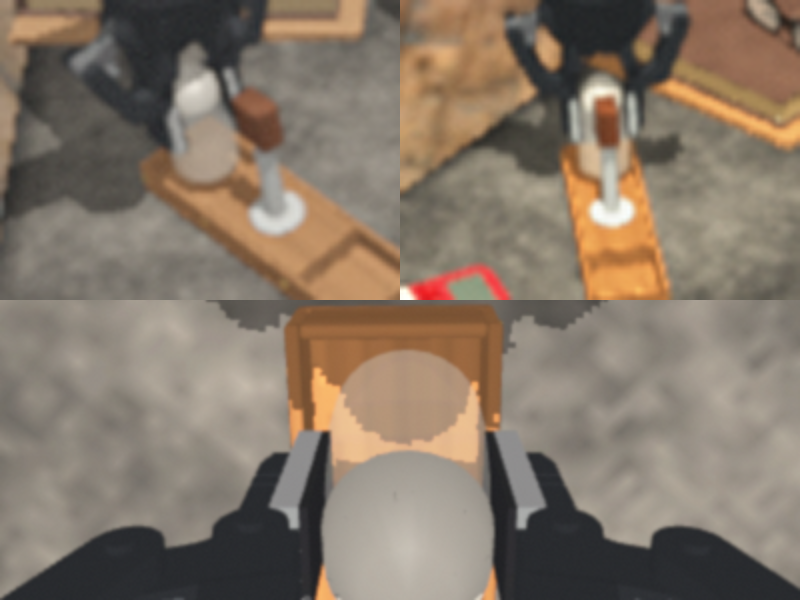

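The shaker's base is just entering the left cell. In the wrist crop it sits about 3 mm to the right of the cell's middle (407 against 394 px). I'll shift 3 mm and lower.

Call:
move_arm(
  rows=[
    [0, -0.3, 0, 0, 0, 0, -1],
    [0, 0, 0, 0, 0, 0, -1],
    [0, 0, 0.4, 0, 0, 0, -1],
    [0, 0, 0.3, 0, 0, 0, -1],
    [0, 0, 0.2, 0, 0, 0, -1],
    [0, 0, 0.2, 0, 0, 0, -1],
    [0, 0, 0.1, 0, 0, 0, -1],
    [0, 0, 0, 0, 0, 0, -1],
    [0, 0, 0, 0, 0, 0, -1],
  ],
)

```text
time: 9.8
tool_pos: [0.4446, 0.0912, 0.0552]
tool_rot: [-0.0, 0.64, 0.768, -0.0]
contact_force: [-0.7, 0.1, -1.1]
gripper_width: 0.401
grasp_force: 60.0
```

Call:
move_arm(
  rows=[
    [0, 0, 0.1, 0, 0, 0, -1],
    [0, 0, 0.1, 0, 0, 0, -1],
    [0, 0, 0, 0, 0, 0, -1],
    [0, 0, 0, 0, 0, 0, -1],
  ],
)

```text
time: 10.13
tool_pos: [0.4446, 0.0912, 0.0533]
tool_rot: [-0.0, 0.64, 0.768, -0.0]
contact_force: [-0.6, -0.0, -1.3]
gripper_width: 0.4
grasp_force: 60.0
```

Call:
move_arm(
  rows=[
    [0, 0, 0.1, 0, 0, 0, -1],
    [0, 0, 0.1, 0, 0, 0, -1],
    [0, 0, 0, 0, 0, 0, -1],
    [0, 0, 0, 0, 0, 0, -1],
  ],
)

```text
time: 10.47
tool_pos: [0.4449, 0.0912, 0.0531]
tool_rot: [-0.0, 0.64, 0.769, -0.0]
contact_force: [-6.5, -1.3, 10.8]
gripper_width: 0.401
grasp_force: 61.5
```

Call:
move_arm(
  rows=[
    [0, 0, -0.1, 0, 0, 0, -1],
    [0, 0, 0, 0, 0, 0, 0.0],
    [0, 0, 0, 0, 0, 0, 0.2],
    [0, 0, 0, 0, 0, 0, 0.5],
    [0, 0, 0, 0, 0, 0, 0.5],
    [0, 0, 0, 0, 0, 0, 0.5],
    [0, 0, -0.5, 0, 0, 0, 0.5],
    [0, 0, -1, 0, 0, 0, 0.5],
    [0, 0, -2, 0, 0, 0, 0.5],
    [0, 0, -2, 0, 0, 0, 0.5],
    [0, 0, -2, 0, 0, 0, 0.5],
    [0, 0, -2, 0, 0, 0, 1],
    [0, 0, -2, 0, 0, 0, 1],
    [0, 0, -3, 0, 0, 0, 1],
    [0, 0, 0, 0, 0, 0, 1],
    [0, 0, 0, 0, 0, 0, 1],
  ],
)

```text
time: 11.8
tool_pos: [0.4462, 0.0912, 0.2007]
tool_rot: [0.002, 0.64, 0.768, 0.002]
contact_force: [-0.5, -0.7, -0.4]
gripper_width: 0.999
grasp_force: 0.0
```

```bash
python3 - <<'E'
from h import *
np.set_printoptions(precision=4,suppress=True)
f=grab('wrist','w4'); grab('scene','scene4'); grab('side','side4')
goto((.428,-.218,.12),np.radians(10.5))
# caddy orange mask in wrist, top-plane estimate
hsv=cv2.cvtColor(f['img'],cv2.COLOR_BGR2HSV); m=cv2.inRange(hsv,(8,90,60),(22,255,255))
cv2.imwrite('pics/mask.png',m); n,l,st,c=cv2.connectedComponentsWithStats(m); i=1+np.argmax(st[1:,4]); print(st[i],c[i])
# compare scene before/after: caddy region movement
a,b=load('scene0')['img'],load('scene4')['img']
def box(im,x0,y0,x1,y1):
    h=cv2.cvtColor(im[y0:y1,x0:x1],cv2.COLOR_BGR2HSV); m=cv2.inRange(h,(8,90,60),(22,255,255)); ys,xs=np.nonzero(m); return xs.min()+x0,xs.max()+x0,ys.min()+y0,ys.max()+y0,len(xs)
print(box(a,165,200,255,255),box(b,165,200,255,255))
E
```

```text
shift cm [-30.12  -7.16   7.65] dist 31.9 turn [array([-0.1, -0. , -0.1]), array([ -0. ,   0.1, 179.9])]
[  319     0   204   155 18401] [435.6176  58.9079]
(np.int64(170), np.int64(240), np.int64(200), np.int64(247), 1425) (np.int64(170), np.int64(240), np.int64(200), np.int64(247), 1278)
```

Call:
move_arm(
  rows=[
    [-3, -0.72, 0, 0, 0, 0, 1],
    [-3, -0.72, 0, 0, 0, 0, 1],
    [-3, -0.72, 0, 0, 0, 0, 1],
    [-3, -0.72, 0, 0, 0, 0, 1],
    [-3, -0.72, 0, 0, 0, 0, 1],
    [-3, -0.72, 0, 0, 0, 0, 1],
    [-3, -0.72, 0, 0, 0, 0, 1],
    [-3, -0.72, 0, 0, 0, 0, 1],
    [-3, -0.72, 1, 0, 0, 0, 1],
    [-3.1, -0.7, 2, 0, 0, 0, 1],
    [0, 0, 3, 0, 0, 0, 1],
    [0, 0, 2, 0, 0, 0, 1],
    [0, 0, 0, 0, 0, 0, 1],
    [0, 0, 0, 0, 0, 0, 1],
  ],
)

```text
time: 13.12
tool_pos: [0.427, -0.2169, 0.115]
tool_rot: [-0.003, 0.64, 0.768, -0.0]
contact_force: [0.0, 0.8, 0.8]
gripper_width: 0.998
grasp_force: 0.0
```

```bash
python3 - <<'E'
from h import *
np.set_printoptions(precision=4,suppress=True)
goto((.428,-.218,.042),np.radians(10.5))
f=grab('wrist','w5'); print([proj(f,(.428,-.218,z)) for z in(.003,.05)])
a=cv2.resize(f['img'][180:420,130:430],None,fx=2,fy=2)
g=load('wrist2') if 0 else load('w4')
C=np.zeros((480,800,3),np.uint8);C[:, :600]=a
s=cv2.resize(load('side4')['img'][130:230,210:260],None,fx=4,fy=4);C[:400,600:]=s
cv2.imwrite('pics/m5.png',C)
E
```

```text
shift cm [-0.16  0.11  7.3 ] dist 7.3 turn [array([-0.2, -0.2, -0.1]), array([ -0.4,   0.3, 179.9])]
[array([285.5976, 208.6555]), array([285.9107, 231.3882])]
```

View pics/m5.png

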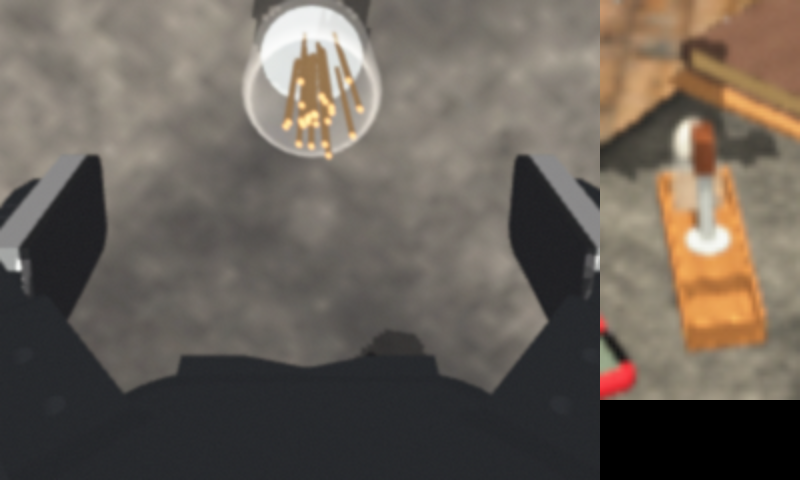

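The toothpick glass is at wrist (286.5,206) base and (286.5,226) rim, between the open fingers. The shaker stands in the left cell. That was my last picture, so the rest goes by numbers.

```bash
python3 - <<'E'
from h import *
np.set_printoptions(precision=4,suppress=True)
f=load('w5'); print(onz(f,(286.5,206),.004),onz(f,(286.5,226),.05))
X=(onz(f,(286.5,206),.004)+onz(f,(286.5,226),.05))/2; print(X); goto((X[0],X[1],.042),np.radians(10.5))
E
```

```text
[ 0.4282 -0.2156  0.004 ] [ 0.4277 -0.2146  0.05  ]
[ 0.428  -0.2151  0.027 ]
shift cm [0.23 0.03 7.5 ] dist 7.5 turn [array([-0.1, -0.1, -0.1]), array([ -0.1,   0.1, 179.9])]
```

Call:
move_arm(
  rows=[
    [0.2, 0, 1, 0, 0, 0, 1],
    [0, 0, 2, 0, 0, 0, 1],
    [0, 0, 2, 0, 0, 0, 1],
    [0, 0, 1.5, 0, 0, 0, 1],
    [0, 0, 1, 0, 0, 0, 1],
    [0, 0, 0, 0, 0, 0, 1],
    [0, 0, 0, 0, 0, 0, 0.2],
    [0, 0, 0, 0, 0, 0, 0],
    [0, 0, 0, 0, 0, 0, -0.1],
    [0, 0, 0, 0, 0, 0, -1],
    [0, 0, 0, 0, 0, 0, -1],
    [0, 0, 0, 0, 0, 0, -1],
    [0, 0, 0, 0, 0, 0, -1],
    [0, 0, 0, 0, 0, 0, -1],
  ],
)

```text
time: 14.33
tool_pos: [0.4294, -0.2167, 0.044]
tool_rot: [0.002, 0.64, 0.768, 0.0]
contact_force: [-0.3, 0.4, 6.9]
gripper_width: 0.465
grasp_force: 61.1
```

```bash
python3 - <<'E'
from h import *
np.set_printoptions(precision=4,suppress=True)
s=manip.state();print(s['tool_pos'],s['gripper_width'],s['grasp_force'])
# caddy near-end position: corners of -y end in scene/side after shaker placing vs before (template shift)
for n in('scene','side'):
    a,b=load(n+'0'),load(n+'4')
    u=proj(a,(.478,-.05,.02)).astype(int); t=a['img'][u[1]-16:u[1]+16,u[0]-16:u[0]+16]
    r=cv2.matchTemplate(b['img'][u[1]-24:u[1]+24,u[0]-24:u[0]+24],t,cv2.TM_CCOEFF_NORMED); _,v,_,p=cv2.minMaxLoc(r)
    print(n,v,np.array(p)-8, r[p[1]-1:p[1]+2,p[0]-1:p[0]+2])
E
```

```text
[ 0.4294 -0.2167  0.044 ] 0.46520787806605174 61.053373331960756
scene 0.9986679553985596 [0 0] [[0.8996 0.9146 0.8481]
 [0.9417 0.9987 0.9433]
 [0.8414 0.9133 0.9001]]
side 0.9992980360984802 [0 0] [[0.9024 0.949  0.8906]
 [0.9396 0.9993 0.941 ]
 [0.8871 0.9474 0.9026]]
```

Call:
move_arm(
  rows=[
    [0, 0, -1, 0, 0, 0, -1],
    [0, 0, -2, 0, 0, 0, -1],
    [0, 0, -2, 0, 0, 0, -1],
    [0, 0, -2, 0, 0, 0, -1],
    [0, 0, -1, 0, 0, 0, -1],
    [2, 0.9, 0, 0, 0, 0, -1],
    [2, 0.9, 0, 0, 0, 0, -1],
    [2, 0.9, 0, 0, 0, 0, -1],
    [2, 0.9, 0, 0, 0, 0, -1],
    [2, 0.9, 0, 0, 0, 0, -1],
    [2, 0.9, 0, 0, 0, 0, -1],
    [2, 0.9, 0, 0, 0, 0, -1],
    [2, 0.8, 0, 0, 0, 0, -1],
    [0.5, 0, 0, 0, 0, 0, -1],
    [0, 0, 1, 0, 0, 0, -1],
    [0, 0, 0, 0, 0, 0, -1],
    [0, 0, 0, 0, 0, 0, -1],
    [0, 0, 0, 0, 0, 0, -1],
  ],
)

```text
time: 15.83
tool_pos: [0.4676, -0.0416, 0.1118]
tool_rot: [-0.0, 0.64, 0.768, -0.0]
contact_force: [0.3, -0.3, -1.0]
gripper_width: 0.471
grasp_force: 60.6
```

```bash
python3 - <<'E'
from h import *
np.set_printoptions(precision=4,suppress=True)
f=grab('wrist','w6'); goto((.471,-.039,.125),np.radians(10.5))
s=manip.state();print(s['tool_pos'])
hsv=cv2.cvtColor(f['img'],cv2.COLOR_BGR2HSV); m=cv2.inRange(hsv,(6,80,50),(24,255,255))
for r in range(20,300,20):
    xs=np.nonzero(m[r])[0]
    if len(xs)>5: print(r,xs.min(),xs.max(),len(xs),onz(f,(xs.min(),r),.024)[:2],onz(f,(xs.max()+1,r),.024)[:2])
print([proj(f,(*s['tool_pos'][:2],z)) for z in(.08,.13)])
for n,P in dict(cellR=(.471,-.039,.024),cad=(.459,.026,.024)).items(): print(n,proj(f,P))
E
```

```text
shift cm [ 0.2   0.35 -1.29] dist 1.4 turn [array([-0. ,  0. , -0.2]), array([  0. ,   0. , 179.8])]
[ 0.4679 -0.0416  0.1121]
20 237 336 71 [0.4209 0.0677] [0.476  0.0778]
40 237 335 99 [0.4224 0.0576] [0.4777 0.0676]
60 238 334 97 [0.4244 0.0472] [0.4795 0.0572]
80 239 334 96 [0.4266 0.0365] [0.4818 0.0466]
100 240 333 89 [0.4288 0.0256] [0.4837 0.0355]
120 241 333 89 [0.431  0.0142] [0.4862 0.0242]
140 242 332 91 [0.4334 0.0025] [0.4882 0.0125]
160 243 331 89 [ 0.4358 -0.0095] [0.4903 0.0004]
180 117 331 89 [ 0.3592 -0.0364] [ 0.4931 -0.0121]
200 245 331 87 [ 0.4408 -0.0349] [ 0.4959 -0.0249]
220 157 330 39 [ 0.3862 -0.0586] [ 0.4982 -0.0382]
240 247 330 8 [ 0.4462 -0.0619] [ 0.5012 -0.052 ]
260 270 309 33 [ 0.4637 -0.0735] [ 0.4904 -0.0687]
280 183 315 42 [ 0.4073 -0.099 ] [ 0.4974 -0.0827]
[array([284.9395, 252.2344]), array([285.6192, 310.4911])]
cellR [289.9162 213.999 ]
cad [290.167  108.6656]
```

```bash
python3 - <<'E'
from h import *
np.set_printoptions(precision=4,suppress=True)
u=np.array([-np.sin(np.radians(11)),np.cos(np.radians(11))])
for t in('w1','w2'):
    f=load(t); m=cv2.inRange(cv2.cvtColor(f['img'],cv2.COLOR_BGR2HSV),(6,80,50),(24,255,255))
    for c in(212,222,232,242):
        ys=np.nonzero(m[:260,c])[0]; P=onz(f,(c+.5,ys.max()+1),.024);Q=onz(f,(c+.5,ys.min()),.024)
        print(t,c,ys.min(),ys.max(),'near along',u@P[:2],'far',u@Q[:2])
print('u.cad',u@[.4572,.026])
f=load('w6'); g=f['img'].astype(int)
print('cx',f['mtx'][0][2],f['mtx'][1][2])
for r in(270,290,310): 
    v=g[r].max(1); d=np.nonzero(v<50)[0]; print(r,d[d<284].max() if (d<284).any() else None,d[d>284].min() if (d>284).any() else None)
R=np.array(f['R']);t=np.array(f['t']).ravel()
print('cell cam',R@[.470,-.0387,.024]+t, 'glassbase cam (tcp)',R@[.4679,-.0416,.068]+t)
# glass base ring profile along column 284 and row profile at base
print('col',g[190:270:2,284].mean(1).astype(int)); print('row250',g[250,230:340:2].mean(1).astype(int))
E
```

```text
w1 212 0 149 near along -0.15682045978118941 far -0.0011779073357031516
w1 222 0 148 near along -0.1558201200377828 far -0.0013167290244556484
w1 232 0 148 near along -0.15597978604962845 far -0.0014555578860111912
w1 242 0 148 near along -0.15613946128461523 far -0.0015943939209256686
w2 212 48 213 near along -0.1556302794537736 far 0.032314175834416856
w2 222 48 213 near along -0.15582151321720628 far 0.03215392507636662
w2 232 48 213 near along -0.15601276473084613 far 0.03199366125823684
w2 242 48 213 near along -0.15620403399716462 far 0.03183338437843089
u.cad -0.061715565916517015
cx 283.4149621378162 202.56390123750415
270 232 335
290 231 335
310 233 334
cell cam [0.0033 0.007  0.2219] glassbase cam (tcp) [0.0007 0.0213 0.1802]
col [103 103 103 103 103 105 102 136 179 179 179 212 247 247 246 247 247 247
 247 247 246 240 241 242 242 242 243 220 201 118 113 114 114 114 115 113
 114 114 113 113]
row250 [135 105  35  32  69 155 161 164 177 207 244 244 248 249 250 251 252 251
 249 247 240 119 133 129 110 110 115 113 112 112 110 111 191 247 246 248
 209 205 209 249 249 248 248 247 219 197 182 156 184 122  30  34  59 129
 135]
```

```bash
python3 - <<'E'
from h import *
np.set_printoptions(precision=4,suppress=True)
u=np.array([-.1805,.9836,0])
f=load('w6')
for z in(.066,.068,.071):
    for y in(-.042,-.040,-.038):
        c=np.array([.468,y,z]); print(z,y,[proj(f,c+r*u)[1].round(1) for r in(.021,.018,-.018)])
f=load('w5');c=np.array([.428,-.2151,.0]);g=f['img'].mean(2).astype(int)
for z in(0,.003):print('w5',z,[proj(f,c+[0,0,z]+r*u)[1].round(1) for r in(.021,.018,-.018)])
print(g[166:240:2,287])
E
```

```text
0.066 -0.042 [np.float64(204.4), np.float64(210.0), np.float64(272.7)]
0.066 -0.04 [np.float64(200.8), np.float64(206.3), np.float64(269.5)]
0.066 -0.038 [np.float64(197.1), np.float64(202.7), np.float64(266.2)]
0.068 -0.042 [np.float64(205.5), np.float64(211.1), np.float64(274.5)]
0.068 -0.04 [np.float64(201.8), np.float64(207.4), np.float64(271.2)]
0.068 -0.038 [np.float64(198.1), np.float64(203.7), np.float64(267.9)]
0.071 -0.042 [np.float64(207.2), np.float64(212.9), np.float64(277.1)]
0.071 -0.04 [np.float64(203.4), np.float64(209.1), np.float64(273.8)]
0.071 -0.038 [np.float64(199.6), np.float64(205.4), np.float64(270.4)]
w5 0 [np.float64(175.3), np.float64(179.5), np.float64(227.1)]
w5 0.003 [np.float64(176.1), np.float64(180.3), np.float64(228.4)]
[ 75  73  73  76  77  83 123 129 155 237 240 240 240 241 245 248 249 223
 202 208 169 118 116 121 120 121 122 124 124 119 123 124 119 115 128 219
 214]
```

Call:
move_arm(
  rows=[
    [0.2, 0.3, 0, 0, 0, -0.5, -1],
    [0, 0, 1, 0, 0, 0, -1],
    [0, 0, 1, 0, 0, 0, -1],
    [0, 0, 1, 0, 0, 0, -1],
    [0, 0, 0.6, 0, 0, 0, -1],
    [0, 0, 0, 0, 0, 0, -1],
    [0, 0, 0, 0, 0, 0, -1],
    [0, 0, 0, 0, 0, 0, -1],
  ],
)

```text
time: 16.55
tool_pos: [0.4708, -0.0383, 0.0764]
tool_rot: [0.0, 0.637, 0.771, 0.0]
contact_force: [0.1, -0.3, -0.2]
gripper_width: 0.471
grasp_force: 60.6
```

```bash
python3 - <<'E'
from h import *
np.set_printoptions(precision=4,suppress=True)
f=grab('wrist','w7'); s=manip.state(); T=s['tool_pos'];print(T)
m=cv2.inRange(cv2.cvtColor(f['img'],cv2.COLOR_BGR2HSV),(6,80,50),(24,255,255))
for r in range(40,300,20):
    xs=np.nonzero(m[r,215:360])[0]+215
    if len(xs)>5: P,Q=onz(f,(xs.min(),r),.024),onz(f,(xs.max()+1,r),.024); print(r,xs.min(),xs.max(),(P+Q)[:2]/2,np.linalg.norm(P-Q))
u=np.array([-.19,.982,0]); g=f['img'].mean(2).astype(int)
zb=T[2]-.044; print('zb',zb,[proj(f,np.array([T[0],T[1],zb])+r*u).round(1) for r in(.021,.018,0)],'cell',proj(f,(.470,-.0387,.024)),proj(f,(.470-.0045,-.0387+.0236,.024)),proj(f,(.470-.0045,-.0387+.0236,.006)))
print(g[150:260:2,284]); print(f['img'][150:260:4,284].tolist())
E
```

```text
[ 0.4711 -0.0383  0.0767]
40 223 340 [0.451  0.0593] 0.05582201246224275
60 223 339 [0.4524 0.0506] 0.05616834371861471
80 224 338 [0.4541 0.0417] 0.05603805183139593
100 225 337 [0.4558 0.0326] 0.055903783670893804
120 226 336 [0.4576 0.0231] 0.05576535439037337
140 227 336 [0.4597 0.0134] 0.056133132073592905
160 228 335 [0.4617 0.0033] 0.05599394327053903
180 229 334 [ 0.4636 -0.007 ] 0.05585023054978273
200 230 333 [ 0.4657 -0.0178] 0.055701769708802557
220 231 332 [ 0.4678 -0.0289] 0.05554832148080589
240 232 332 [ 0.4703 -0.0403] 0.0559438140677882
260 270 327 [ 0.4817 -0.0504] 0.03269024222424379
280 241 326 [ 0.4757 -0.0643] 0.04932151664701769
zb 0.03270090287702844 [array([284.7, 204.8]), array([284.7, 210.4]), array([284.7, 243. ])] cell [282.5683 237.2676] [282.5991 195.1717] [282.6197 187.4426]
[ 74  74  74  74  75  76  75  72  70  68  65  76 107 106 106 106 106 107
 105 107 106 105 100 107 108 108 106 131 144 145 145 193 244 244 244 244
 244 244 245 245 244 245 245 247 248 252 253 235 210 124 120 119 120 119
 119]
[[47, 67, 108], [47, 67, 110], [47, 69, 110], [46, 69, 110], [44, 63, 103], [42, 60, 95], [64, 103, 154], [64, 103, 153], [64, 103, 152], [63, 102, 151], [63, 103, 152], [60, 98, 144], [64, 104, 156], [62, 102, 155], [118, 141, 173], [117, 143, 175], [239, 245, 249], [238, 245, 249], [239, 245, 249], [240, 246, 249], [239, 246, 249], [241, 246, 250], [244, 249, 251], [250, 254, 255], [185, 215, 231], [82, 122, 156], [82, 121, 157], [81, 121, 156]]
```

Call:
move_arm(
  rows=[
    [-0.07, -0.05, 0, 0, 0, 0, -1],
    [0, 0, 0.5, 0, 0, 0, -1],
    [0, 0, 0.5, 0, 0, 0, -1],
    [0, 0, 0.5, 0, 0, 0, -1],
    [0, 0, 0.5, 0, 0, 0, -1],
    [0, 0, 0.3, 0, 0, 0, -1],
    [0, 0, 0, 0, 0, 0, -1],
    [0, 0, 0, 0, 0, 0, -1],
  ],
)

```text
time: 17.27
tool_pos: [0.4701, -0.039, 0.0529]
tool_rot: [-0.0, 0.637, 0.771, -0.0]
contact_force: [0.7, 0.2, -1.4]
gripper_width: 0.468
grasp_force: 60.6
```

Call:
move_arm(
  rows=[
    [0, 0, 0.1, 0, 0, 0, -1],
    [0, 0, 0.1, 0, 0, 0, -1],
    [0, 0, 0.1, 0, 0, 0, -1],
    [0, 0, 0, 0, 0, 0, -1],
    [0, 0, 0, 0, 0, 0, -1],
  ],
)

```text
time: 17.68
tool_pos: [0.4703, -0.039, 0.0503]
tool_rot: [0.0, 0.637, 0.771, -0.0]
contact_force: [-0.5, -0.7, -0.7]
gripper_width: 0.465
grasp_force: 60.6
```

Call:
move_arm(
  rows=[
    [0, 0, 0.1, 0, 0, 0, -1],
    [0, 0, 0, 0, 0, 0, -1],
    [0, 0, 0, 0, 0, 0, -1],
  ],
)

```text
time: 17.93
tool_pos: [0.4705, -0.039, 0.0501]
tool_rot: [-0.0, 0.637, 0.771, -0.0]
contact_force: [-3.5, 1.1, 5.3]
gripper_width: 0.469
grasp_force: 61.2
```

Contact at floor height; release and rise.

Call:
move_arm(
  rows=[
    [0, 0, 0, 0, 0, 0, 0.1],
    [0, 0, 0, 0, 0, 0, 0.3],
    [0, 0, 0, 0, 0, 0, 0.5],
    [0, 0, 0, 0, 0, 0, 0.5],
    [0, 0, 0, 0, 0, 0, 0.5],
    [0, 0, -0.5, 0, 0, 0, 0.5],
    [0, 0, -1, 0, 0, 0, 0.5],
    [0, 0, -2, 0, 0, 0, 0.5],
    [0, 0, -2, 0, 0, 0, 0.5],
    [0, 0, -2, 0, 0, 0, 0.5],
    [0, 0, -3, 0, 0, 0, 1],
    [0, 0, -3, 0, 0, 0, 1],
    [0, 0, -3, 0, 0, 0, 1],
    [0, 0, 0, 0, 0, 0, 1],
    [0, 0, 0, 0, 0, 0, 1],
  ],
)

```text
time: 19.18
tool_pos: [0.4718, -0.0394, 0.218]
tool_rot: [0.003, 0.637, 0.771, 0.001]
contact_force: [0.2, 0.3, -1.7]
gripper_width: 1.002
grasp_force: 0.0
```

```bash
python3 - <<'E'
from h import *
np.set_printoptions(precision=4,suppress=True)
f=grab('wrist','w8'); grab('scene','scene8'); grab('side','side8'); T=manip.state()['tool_pos'];print(T)
goto((.4572,.0258,.2),np.radians(11.2))
m=cv2.inRange(cv2.cvtColor(f['img'],cv2.COLOR_BGR2HSV),(6,80,50),(24,255,255))
for r in range(40,300,20):
    xs=np.nonzero(m[r,215:360])[0]+215
    if len(xs)>5: P,Q=onz(f,(xs.min(),r),.024),onz(f,(xs.max()+1,r),.024); print(r,xs.min(),xs.max(),(P+Q)[:2]/2,np.linalg.norm(P-Q))
# glass: white base disc & picks; upright check from side: bright column
h=f['img'].min(2); u=proj(f,(.470,-.0387,.012)); print('pred base',u,'rim',proj(f,(.470,-.0387,.056)))
x,y=u.astype(int); w=(h[y-50:y+60,x-50:x+50]>200).astype(np.uint8); n,l,st,c=cv2.connectedComponentsWithStats(w)
for i in range(1,n):
    if st[i,4]>60: print(st[i]+[x-50,y-50,0,0,0],c[i]+[x-50,y-50])
for nme in('scene','side'):
    a,b=load(nme+'0'),load(nme+'8')
    for P in((.447,.1,.024),(.478,-.066,.015)):
        q=proj(a,P).astype(int); t=a['img'][q[1]-8:q[1]+8,q[0]-10:q[0]+10]
        r=cv2.matchTemplate(b['img'][q[1]-14:q[1]+14,q[0]-16:q[0]+16],t,cv2.TM_CCOEFF_NORMED); _,v,_,p=cv2.minMaxLoc(r); print(nme,P,v,np.array(p)-6)
E
```

```text
[ 0.4696 -0.0388  0.2131]
shift cm [6.58 0.02 1.32] dist 6.7 turn [array([-0.1, -0.1, -0.3]), array([ -0.1,   0.2, 179.7])]
40 247 312 [0.4466 0.0813] 0.05625609799943319
60 247 311 [0.4492 0.0656] 0.05623038491452571
80 248 311 [0.4526 0.0497] 0.056206208942952876
100 249 310 [0.4557 0.0332] 0.05528837576953543
120 249 310 [0.459  0.0161] 0.056153233162833195
140 250 310 [ 0.4627 -0.0014] 0.05612670413829769
160 250 310 [ 0.4662 -0.0195] 0.05703307035792556
180 251 309 [ 0.4697 -0.0383] 0.05606857025270847
200 251 309 [ 0.4734 -0.0577] 0.057004239831566564
pred base [280.7044 177.8754] rim [280.6933 188.3412]
[263 160  36  27 370] [279.4838 169.0108]
scene (0.447, 0.1, 0.024) 0.39564818143844604 [ 2 -2]
scene (0.478, -0.066, 0.015) 0.7982173562049866 [0 0]
side (0.447, 0.1, 0.024) 0.5599526166915894 [ 0 -1]
side (0.478, -0.066, 0.015) 0.6815524697303772 [0 0]
```

Call:
move_arm(
  rows=[
    [2.2, 0, 0, 0, 0, -0.3, 1],
    [2.2, 0, 0, 0, 0, 0, 1],
    [2.2, 0, 0, 0, 0, 0, 1],
    [0, 0, 2, 0, 0, 0, 1],
    [0, 0, 2, 0, 0, 0, 1],
    [0, 0, 0, 0, 0, 0, 1],
    [0, 0, 0, 0, 0, 0, 1],
    [0, 0, 0, 0, 0, 0, 1],
    [0, 0, 0, 0, 0, 0, 1],
  ],
)

```text
time: 20.08
tool_pos: [0.4582, 0.0255, 0.1753]
tool_rot: [0.001, 0.635, 0.773, 0.0]
contact_force: [-0.7, 0.1, 0.6]
gripper_width: 0.999
grasp_force: 0.0
```

```bash
python3 - <<'E'
from h import *
np.set_printoptions(precision=4,suppress=True)
f=grab('wrist','w9'); goto((.4572,.0258,.106),np.radians(11.2)); goto((.4572,.0258,.106),np.radians(11.2))
# dark-wood handle blob
hsv=cv2.cvtColor(f['img'],cv2.COLOR_BGR2HSV); m=cv2.inRange(hsv,(0,90,30),(11,255,170)); m[:,:240]=0;m[:,330:]=0
n,l,st,c=cv2.connectedComponentsWithStats(m)
for i in range(1,n):
    if st[i,4]>80: print(st[i],c[i])
for z in(.088,.12): print('pred',[proj(f,np.array([.4572,.0258,z])+np.array([sx*.008*.981-sy*.012*.194,sx*.008*.194+sy*.012*.981,0])).round(1) for sx in(-1,1) for sy in(-1,1)])
E
```

```text
shift cm [ 0.06 -0.11  6.95] dist 7.0 turn [array([0.1, 0. , 0. ]), array([  -0. ,    0.2, -180. ])]
shift cm [ 0.06 -0.11  6.95] dist 7.0 turn [array([0.1, 0. , 0. ]), array([  -0. ,    0.2, -180. ])]
[ 269  200   27   51 1291] [282.0256 225.5802]
pred [array([270.4, 233.6]), array([270. , 198.5]), array([294.6, 233.5]), array([294.9, 198.4])]
pred [array([268.5, 253.8]), array([267.9, 213.6]), array([296.5, 253.7]), array([297. , 213.5])]
```

Call:
move_arm(
  rows=[
    [0, -0.06, 1, 0, 0, 0, 1],
    [0, 0, 1.5, 0, 0, 0, 1],
    [0, 0, 1.5, 0, 0, 0, 1],
    [0, 0, 1.5, 0, 0, 0, 1],
    [0, 0, 1, 0, 0, 0, 1],
    [0, 0, 0.4, 0, 0, 0, 1],
    [0, 0, 0, 0, 0, 0, 1],
    [0, 0, 0, 0, 0, 0, 0.2],
    [0, 0, 0, 0, 0, 0, -0.1],
    [0, 0, 0, 0, 0, 0, -0.4],
    [0, 0, 0, 0, 0, 0, -0.6],
    [0, 0, 0, 0, 0, 0, -0.7],
    [0, 0, 0, 0, 0, 0, -1],
    [0, 0, 0, 0, 0, 0, -1],
    [0, 0, 0, 0, 0, 0, -1],
    [0, 0, 0, 0, 0, 0, -1],
    [0, 0, 0, 0, 0, 0, -1],
    [0, 0, 0, 0, 0, 0, -1],
  ],
)

```text
time: 21.63
tool_pos: [0.4576, 0.0256, 0.1059]
tool_rot: [0.001, 0.635, 0.773, 0.0]
contact_force: [1.4, -0.4, 2.7]
gripper_width: 0.183
grasp_force: 59.7
```

```bash
python3 - <<'E'
from h import *
s=manip.state();print(s['tool_pos'],s['gripper_width'],s['grasp_force'],s['contact_force'])
E
```

```text
[0.45762083 0.02563033 0.10590029] 0.1826466454653676 59.66885268688202 [ 1.42321746 -0.35673941  2.73716415]
```

Call:
move_arm(
  rows=[
    [0, 0, -0.2, 0, 0, 0, -1],
    [0, 0, -0.5, 0, 0, 0, -1],
    [0, 0, -0.8, 0, 0, 0, -1],
    [0, 0, -1, 0, 0, 0, -1],
    [0, 0, -1.2, 0, 0, 0, -1],
    [0, 0, -1.3, 0, 0, 0, -1],
    [0, 0, -1.3, 0, 0, 0, -1],
    [0, 0, -1.3, 0, 0, 0, -1],
    [0, 0, -1.3, 0, 0, 0, -1],
    [0, 0, -1.2, 0, 0, 0, -1],
    [0, 0, -0.9, 0, 0, 0, -1],
    [0, 0, -0.7, 0, 0, 0, -1],
    [0, 0, -0.3, 0, 0, 0, -1],
    [0, 0, -0.2, 0, 0, 0, -1],
    [0, 0, 0, 0, 0, 0, -1],
    [0, 0, 0, 0, 0, 0, -1],
  ],
)

```text
time: 22.97
tool_pos: [0.4566, 0.0257, 0.2266]
tool_rot: [-0.001, 0.635, 0.773, -0.0]
contact_force: [-0.6, -0.2, -4.7]
gripper_width: 0.178
grasp_force: 58.7
```

Call:
move_arm(
  rows=[
    [-0.2, 0.15, 0, 0, 0, 0.1, -1],
    [-0.5, 0.35, 0, 0, 0, 0.1, -1],
    [-0.8, 0.55, 0, 0, 0, 0.1, -1],
    [-1, 0.7, 0, 0, 0, 0.2, -1],
    [-1.1, 0.7, 0, 0, 0, 0.2, -1],
    [-1.1, 0.75, 0, 0, 0, 0.2, -1],
    [-1.1, 0.75, 0, 0, 0, 0.2, -1],
    [-1.1, 0.75, 0, 0, 0, 0.2, -1],
    [-1.1, 0.75, 0, 0, 0, 0.2, -1],
    [-1.1, 0.75, 0, 0, 0, 0.1, -1],
    [-1.1, 0.75, 0, 0, 0, 0.1, -1],
    [-1, 0.7, 0, 0, 0, 0.1, -1],
    [-0.8, 0.6, 0, 0, 0, 0.1, -1],
    [-0.8, 0.5, 0, 0, 0, 0.1, -1],
    [-0.6, 0.35, 0, 0, 0, 0, -1],
    [-0.3, 0.2, 0, 0, 0, 0, -1],
    [0, 0, 0, 0, 0, 0, -1],
    [0, 0, 0, 0, 0, 0, -1],
    [0, 0, 0, 0, 0, 0, -1],
  ],
)

```text
time: 24.55
tool_pos: [0.5723, -0.0925, 0.2272]
tool_rot: [-0.0, 0.648, 0.762, 0.0]
contact_force: [0.7, 0.2, -5.8]
gripper_width: 0.182
grasp_force: 58.7
```

```bash
python3 - <<'E'
from h import *
np.set_printoptions(precision=4,suppress=True)
for n in('scene','side','wrist'): grab(n,n+'10')
goto((.5757,-.0909,.2277),np.radians(9.2))
s=manip.state();print(s['tool_pos'],s['tool_rot'],s['contact_force'],s['ft_torque'],s['gripper_width'])
T=s['tool_pos'];R=Rn.from_quat(s['tool_rot'],scalar_first=True).as_matrix()
cx=R[:,1];cy=R[:,0];cz=-R[:,2]   # caddy axes
base=T-.106*cz
f=load('wrist10'); m=cv2.inRange(cv2.cvtColor(f['img'],cv2.COLOR_BGR2HSV),(6,80,50),(24,255,255))
for sx in(-1,1):
    for sy in(-1,1): print('corner',sx,sy,[proj(load(n+'10'),base+.028*sx*cx+.094*sy*cy+.024*cz).round(1) for n in('scene','side','wrist')])
for r in range(60,320,20):
    xs=np.nonzero(m[r,150:430])[0]+150
    if len(xs)>5:print(r,xs.min(),xs.max())
for n in('scene','side'):
    g=load(n+'10'); m=cv2.inRange(cv2.cvtColor(g['img'],cv2.COLOR_BGR2HSV),(6,80,50),(24,255,255)); q=proj(g,base).astype(int)
    k=np.zeros_like(m);k[q[1]-60:q[1]+50,q[0]-60:q[0]+60]=m[q[1]-60:q[1]+50,q[0]-60:q[0]+60]; nn,l,st,c=cv2.connectedComponentsWithStats(k); i=1+np.argmax(st[1:,4]); ys,xs=np.nonzero(l==i)
    print(n,'L',xs.min(),ys[xs==xs.min()].mean(),'R',xs.max(),ys[xs==xs.max()].mean(),'T',ys.min(),xs[ys==ys.min()].mean(),'B',ys.max(),xs[ys==ys.max()].mean(),len(xs))
E
```

```text
shift cm [ 0.1   0.35 -0.03] dist 0.4 turn [array([ 0. , -0. ,  0.1]), array([   0. ,    0. , -179.9])]
[ 0.5724 -0.0925  0.2274] [-0.      0.6477  0.7619  0.    ] [ 0.432  -0.4125 -5.1853] [-0.0548 -0.0265  0.0691] 0.17237040356041886
corner -1 -1 [array([296.2, 215.2]), array([272. , 202.4]), array([244.8, 345.2])]
corner -1 1 [array([232. , 171.1]), array([260.8, 159.4]), array([234.1,  60.8])]
corner 1 -1 [array([314.2, 200.1]), array([295.4, 200.2]), array([323.5, 345.1])]
corner 1 1 [array([250.3, 158.5]), array([281.3, 157.8]), array([333.9,  60.7])]
60 236 332
80 235 333
100 236 331
120 237 331
140 237 330
160 238 329
180 238 328
200 239 328
220 240 327
240 241 326
260 265 302
280 263 304
300 263 304
scene L 233 174.0 R 313 202.5 T 166 249.5 B 221 296.0 1271
side L 216 143.5 R 295 203.5 T 126 233.0 B 211 276.0 2090
```

Call:
move_arm(
  rows=[
    [0, 0.1, 0, 0, 0, 0, -1],
    [0.1, 0.15, 0, 0, 0, 0, -1],
    [0, 0.1, 0, 0, 0, 0, -1],
    [0, 0, 0, 0, 0, 0, -1],
    [0, 0, 0, 0, 0, 0, -1],
    [0, 0, 0, 0, 0, 0, -1],
    [0, 0, 0, 0, 0, 0, -1],
    [0, 0, 0, 0, 0, 0, -1],
    [0, 0, 0, 0, 0, 0, -1],
    [0, 0, 0, 0, 0, 0, -1],
    [0, 0, 0, 0, 0, 0, -1],
    [0, 0, 0, 0, 0, 0, -1],
  ],
)

```text
time: 25.7
tool_pos: [0.5759, -0.0914, 0.2273]
tool_rot: [0.0, 0.648, 0.762, -0.0]
contact_force: [-0.5, 0.5, -4.5]
gripper_width: 0.179
grasp_force: 58.7
```

```bash
python3 - <<'E'
from h import *
s=manip.state();print(s['tool_pos'],s['tool_rot'],s['contact_force'],abs(s['joint_vel']).max())
print(manip.job_done())
E
```

```text
[ 0.57589827 -0.09137897  0.22731785] [ 2.17386823e-05  6.47910812e-01  7.61716206e-01 -7.27107321e-06] [-0.46844012  0.45287926 -4.45374975] 0.0014690622860449064
the job is handed in; nothing more can be done
None
```

I handed the job in at about 26 s: the salt shaker and toothpick glass are in the caddy's two cells, and the arm is holding the caddy still by its handle, level and square about 15 cm in front of the lens at lens height; I judged that final pose from measurements, not a picture, and no verdict came back.

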